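# Tidy the desk things into their organisers

### The arm

A 6-joint arm with a two-finger parallel gripper is mounted at the origin on the work surface. World frame = base frame: x ahead of the robot, y to its left, z up, the work surface at z = 0. Lengths are in m, angles in rad, forces in N, time in s.
With the tool pointing down it reaches from about 0.35 to 0.925 m from the base axis. Payload 6.4 kg.
Tool frame: the origin (TCP) lies between the finger pads; the fingertips stand 11 mm ahead of it and the grasp point (between the pads) lies 8 mm behind it; z points along the fingers, y is the line along which they close (so a half turn about z gives the same grasp; the last joint's range is limited). The gripper opens to 94 mm and grips with 3 to 60 N. Pads are 16 mm wide; open, the fingers measure 119 mm over their backs; the gripper's body (75 mm by 177 mm) begins 78 mm behind the grasp point.
Start: joints at [-1.447, 0.245, 1.558, -0, 1.339, -0.174], TCP at [0.191, -0.621, 0.216] pointing down, gripper open.
Joint ranges: [-3.13, 3.13], [-1.02, 2.26], [0.13, 2.54], [-0.95, 4.09], [0.21, 2.88], [-2.74, 2.74]. Speed limits (rad/s): [2.57, 2.57, 3.14, 3.14, 3.14, 3.14].

### API

Orientations are given as a unit quaternion [w, x, y, z].
In Python, from rig import arm gives the robot as it stands.
- The arm moves only by the shell command python3 -m creep 'ROWS' [FORCE]. ROWS is JSON, a list of rows, each an object of numbers: "tx", "ty", "tz": the shift along the tool's x, y, z in m; "yaw": the turn about the tool's z in degrees; "hand": the opening, from -1 (shut) to 1 (fully open). A call has 1 to 10 rows; each row shifts and turns the commanded pose from where the row before left it, along the tool's axes as they then stand; what a row does not reach is not made up. A row lasts 1/12 s, in which the tool goes at most 41.7 mm and 7.16 degrees, less where a joint would pass 70% of its speed; a pose out of reach is approached as far as the arm can. A call with a gripper value outside its range is refused whole. The fingers move at their own pace and stop on an object; FORCE is the grip in N (left out, the last holds). Time passes only in rows, so rows that do not move let the fingers close. It gives the time, the measured TCP pose, the force, the opening and the grip force at its end, in the units of the state.
- arm.sense(): the state, without advancing time (a new reading comes with each control period).
- arm.grab_frame(name): name is "side" or "top" or "wrist"; returns the picture (420x560x3 uint8, red, green, blue); there is no depth.
- arm.get_calibration(name): a dict with "intrinsics" (3x3 intrinsics, pixels), "distortion" ([k1, k2, p1, p2, k3] as OpenCV has them; the pictures are not rectified), "R" (3x3) and "t" (3): a world point X has camera coordinates R X + t. Camera axes: x right, y down, z forward; pixel columns grow to the right and rows downward; lengths in m; the calibration is good to about 2 mm. A picture is of the moment at which its call begins: read the wrist's pose just before it. get_calibration takes no time and is no camera call; for the wrist camera it gives the pose at the moment of the call.
- arm.job_done(): hands the job in; it is judged then, once.
The state is a dict: "time": time; "joint_pos": joint angles; "joint_vel": joint speeds; "tau": joint torques, N m; "position": TCP position; "tcp_rot": TCP orientation; "contact_force": force on the tool from outside, world axes, zero at the start; "moment": the same for the moment, N m; "finger_gap": finger opening in m; "grip_force": force on a finger pad.
Only numpy, scipy, OpenCV 4.12 (cv2) and the standard library are available. Lean on these libraries where they do the work, as an engineer would, in place of code of your own. Each camera call takes 0.05 s, during which the arm holds its last target. There are 200 camera calls.

### The job

Tidy this desk: put the two pens (the marker and the highlighter) into the long tray, the eraser and the mini stapler into the square tray, and the roll of tape into the round dish. Everything must lie flat on the floor of its tray, nothing on top of another or leaning on a wall, the stapler standing on its base. Leave the drinking glass and the little wooden house standing where they are.

Things in the scene. Friction and masses are not known exactly. Their poses are not given: they have to be found in the camera images.
- marker: felt-tip marker lying on the desk: squared barrel with rounded edges, black with a grey cap and a black clip, 110 mm long, 16 mm wide at the barrel and 18 mm at the cap, 16 mm high (the clip adds 1 mm to look at). Origin at its middle (8 mm above what it lies on); x along its length towards the cap, z up. About 22 g
- highlighter: flat highlighter pen lying on the desk: grey body with a pale label and a black cap, broader than the marker, 106 mm long, 26 mm wide at the body and 24 mm at the cap, 16 mm high. Origin at its middle (8 mm above what it lies on); x along its length towards the cap, z up. About 24 g
- tape: roll of amber sticky tape lying flat: a ring of 50 mm outer and 32 mm inner diameter, 19 mm high, with a brown card core. Origin at its middle (9.5 mm above what it lies on); z along the roll's axis. 20 to 45 g
- eraser: eraser: white block with a brown card sleeve, 50 mm long, 22 mm wide, 14 mm high. Origin at its middle (7 mm above what it lies on); x along its length, z up. About 22 g
- stapler: mini stapler standing on its base: steel top arm with a black rear end, dark steel base, 64 mm long, 22 mm wide, 30 mm high. Origin at its middle (15 mm above what it stands on); x along its length, z up. 50 to 100 g
- long_tray: oblong open tray of pale wood, 130 mm (x) by 210 mm (y), 22 mm high, walls and floor 5 mm thick (inside 120 by 200 mm, floor 5 mm above the desk); fixed to the desk; origin at the centre of its underside, z up
- square_tray: square open tray of pale wood, 140 by 140 mm, 22 mm high, walls and floor 5 mm thick (inside 130 by 130 mm, floor 5 mm above the desk); fixed to the desk; origin at the centre of its underside, z up
- round_dish: round open dish of pale wood with upright walls, 134 mm across, 22 mm high, walls and floor 5 mm thick (inside 124 mm across, floor 5 mm above the desk); fixed to the desk; origin at the centre of its underside, z up
- glass_cup: small empty drinking glass, standing loose on the desk, 46 mm across the rim and 65 mm high; to be left alone. Origin at the centre of its underside
- house: little wooden house ornament with a gable roof, standing loose on the desk, 24 mm (x) by 40 mm (y), 56 mm high; to be left alone. Origin at the centre of its underside
Not all that is in view belongs to the job. What is shaped like the stapler but red is not meant.

How it is judged:
By the outcome, as a careful person would: the job done as asked, in the order asked, and still so for the second after the job is handed in, with the robot touching nothing.
It also fails if it takes over 115 s, if anything falls off the work surface, if the arm or the gripper's body presses on something with over 40 N, if the wrist force passes 120 N, or if a joint passes its speed limit or range.

## Working session

There is one attempt and no reset: what is moved stays moved. The work goes in short steps, Python scripts to look and compute and a shell command to move; the robot and the scene stay as the last step left them, time stands still between calls to the robot, and variables do not carry over. Pictures are saved under pics/ and viewed, at most 14 in all, crops included, and the job is handed in when it is done.

```bash
ls; mkdir -p pics
cat > h.py <<'E'
import numpy as np, cv2
from rig import arm
def snap(name, fn):
    c=arm.get_calibration(name); im=arm.grab_frame(name)
    cv2.imwrite('pics/'+fn, im[:,:,::-1]); return c,im
def ray(c,px,z):
    K=np.array(c['intrinsics']);d=np.array(c['distortion']);R=np.array(c['R']);t=np.array(c['t'])
    u=cv2.undistortPoints(np.array(px,float).reshape(-1,1,2),K,d).reshape(-1,2)
    D=np.c_[u,np.ones(len(u))]@R; C=-R.T@t
    s=(z-C[2])/D[:,2]; return C+D*s[:,None]
def proj(c,X):
    R=np.array(c['R']);return cv2.projectPoints(np.array(X,float).reshape(-1,3),cv2.Rodrigues(R)[0],np.array(c['t']),np.array(c['intrinsics']),np.array(c['distortion']))[0].reshape(-1,2)
E
python3 - <<'E'
from h import *
for n in('top','side'):
    c,im=snap(n,n+'0.png'); print(n,np.round(-np.array(c['R']).T@c['t'],3))
print(arm.sense())
E
```

```text
pics
top [ 0.402 -0.017  0.973]
side [0.375 0.865 0.964]
{'time': 0.1, 'joint_pos': array([-1.44710307e+00,  2.45706105e-01,  1.55885935e+00,  2.87385644e-05,
        1.33866025e+00, -1.74101016e-01]), 'joint_vel': array([ 0.00058982, -0.00145808, -0.00231411, -0.00087739, -0.00136884,
       -0.00013673]), 'tau': array([-9.60018988e-04, -4.16916275e+01, -3.15524411e+01,  6.86779968e-02,
        3.09818191e-02, -5.85540874e-05]), 'position': array([ 0.19066808, -0.62088662,  0.21549752]), 'tcp_rot': array([-8.15915404e-04,  9.88935449e-01,  1.48344233e-01,  3.45541841e-05]), 'contact_force': array([-0.04741297,  0.06844567,  0.05874347]), 'moment': array([0.03840048, 0.03450364, 0.03670578]), 'grip_force': 0.0, 'finger_gap': 0.09437599075642793}
```

View pics/top0.png

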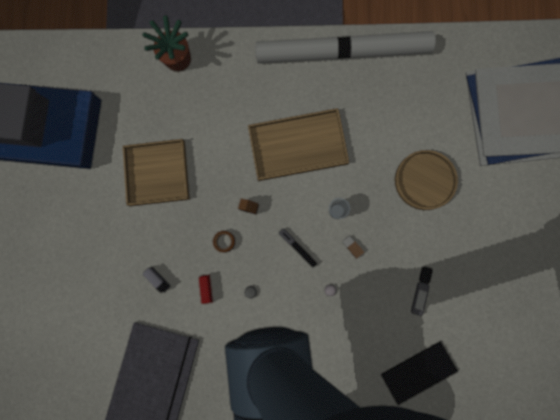

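View pics/side0.png

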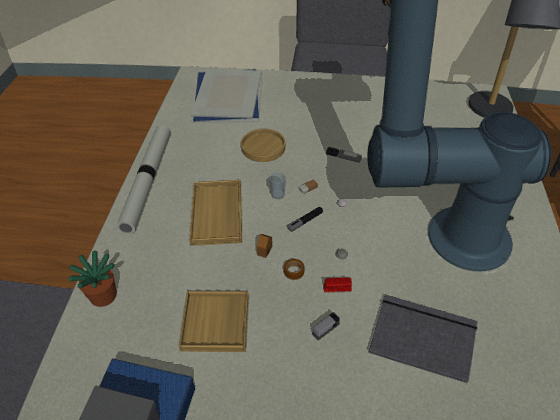

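The top view shows the square tray at (157,172), long tray (298,145), dish (426,180), house (248,205) and glass (340,208). The items are tape (224,240), marker (298,247), eraser (354,246), stapler (156,278) and highlighter (423,290). The red decoy is at (206,289). I'll enlarge the view for precise corners.

Run:
```python
import cv2,numpy as np
im=cv2.imread('pics/top0.png')
def crop(x0,y0,w,h,s): 
    o=cv2.resize(im[y0:y0+h,x0:x0+w],None,fx=s,fy=s,interpolation=cv2.INTER_CUBIC)
    o=np.clip(255*(o/255.)**0.6,0,255).astype(np.uint8)
    for k in range(0,w,10): cv2.line(o,(k*s,0),(k*s,8 if k%50 else 16),(0,255,255),1)
    for k in range(0,h,10): cv2.line(o,(0,k*s),(8 if k%50 else 16,k*s),(0,255,255),1)
    return o
cv2.imwrite('pics/c1.png',crop(140,190,130,120,5)[:600])
cv2.imwrite('pics/c2.png',crop(270,200,170,120,4))
```

```text
(no output)
```

View pics/c1.png

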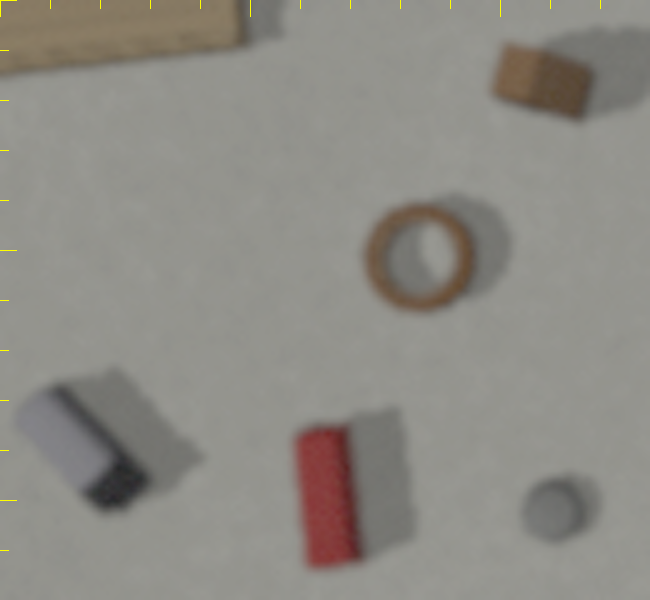

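View pics/c2.png

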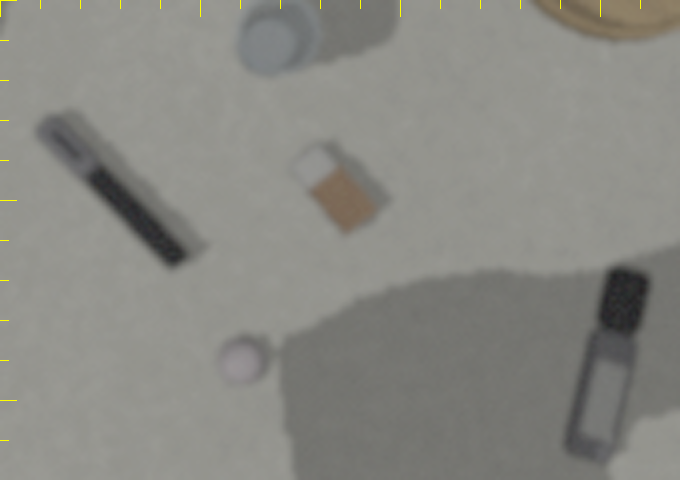

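The crops resolve the marker with its cap end at about (50,125), the eraser, the highlighter, the tape at (420,257) and the stapler. Next I'll turn these into world positions and check them with wireframe overlays.

```bash
cat >> h.py <<'E'
DIM={'marker':(.11,.017,.016),'highlighter':(.106,.026,.016),'eraser':(.05,.022,.014),'stapler':(.064,.022,.03),'square':(.14,.14,.022),'long':(.13,.21,.022),'house':(.024,.04,.04)}
def wire(o,c,name,x,y,deg,s,off,z0=0):
    a=np.radians(deg);l,w,h=DIM[name]
    P=[[x+np.cos(a)*l/2*i-np.sin(a)*w/2*j,y+np.sin(a)*l/2*i+np.cos(a)*w/2*j,z] for z in(z0,z0+h) for i,j in((1,1),(1,-1),(-1,-1),(-1,1))]
    q=((proj(c,P)-off)*s+s/2).astype(np.int32)
    cv2.polylines(o,[q[:4]],1,(0,255,0),1);cv2.polylines(o,[q[4:]],1,(0,255,255),1)
E
python3 - <<'E'
from h import *
c=arm.get_calibration('top')
def w(pts,s,off,z): return ray(c,np.array(pts,float)/s+off,z)[:,:2]
o1=np.array((140,190));o2=np.array((270,200))
def pose(n,a,b,s,off,z):
    A,B=w([a,b],s,off,z);d=A-B;m=(A+B)/2
    print(n,np.round(m,4),'deg %.1f len %.4f'%(np.degrees(np.arctan2(d[1],d[0])),np.hypot(*d)));return m[0],m[1],np.degrees(np.arctan2(d[1],d[0]))
r={}
r['marker']=pose('marker',(48,124),(178,258),4,o2,.012)
r['highlighter']=pose('hl',(629,269),(586,456),4,o2,.016)
r['eraser']=pose('er',(308,155),(365,218),4,o2,.014)
r['stapler']=pose('st',(32,398),(115,492),5,o1,.03)
print('tape',w([(420,257)],5,o1,.015), 'house',w([(545,90)],5,o1,.02),'glass',w([(270,45)],4,o2,.0))
# trays: corners in raw image, outer rim top
sq=w([(124,146),(186,140),(189,199),(127,205)],1,0,.022)
lg=w([(249,125),(340,110),(348,161),(257,180)],1,0,.022)
for n,q in(('sq',sq),('lg',lg)): print(n,q.mean(0),[np.round(np.linalg.norm(q[i]-q[i-1]),3) for i in range(4)],[np.round(np.degrees(np.arctan2(*(q[i]-q[i-1])[::-1])),1) for i in range(4)])
print('dish',w([(427,179)],1,0,.022))
for k,v in r.items(): print(k,v)
im=cv2.imread('pics/top0.png')[100:320,110:470]
o=cv2.resize(im,None,fx=2.2,fy=2.2,interpolation=cv2.INTER_CUBIC)
o=(255*(o/255.)**.6).astype(np.uint8)
for k,v in r.items(): wire(o,c,k,*v,2.2,np.array((110,100)))
q=sq.mean(0);wire(o,c,'square',*q,np.degrees(np.arctan2(*(sq[0]-sq[3])[::-1])),2.2,np.array((110,100)))
q=lg.mean(0);wire(o,c,'long',*q,np.degrees(np.arctan2(*(lg[0]-lg[3])[::-1])),2.2,np.array((110,100)))
cv2.imwrite('pics/ov.png',o)
E
```

```text
marker [ 0.4214 -0.0159] deg 44.3 len 0.1026
hl [ 0.3308 -0.2806] deg -15.1 len 0.1020
er [ 0.4239 -0.1385] deg 41.5 len 0.0458
st [0.353  0.2959] deg 43.5 len 0.0553
tape [[0.43490393 0.14872886]] house [[0.50889723 0.09330071]] glass [[ 0.50338279 -0.10460565]]
sq [0.59045159 0.30393008] [np.float64(0.136), np.float64(0.143), np.float64(0.136), np.float64(0.14)] [np.float64(5.5), np.float64(-84.7), np.float64(-175.5), np.float64(95.4)]
lg [ 0.65393305 -0.01689577] [np.float64(0.128), np.float64(0.209), np.float64(0.119), np.float64(0.208)] [np.float64(8.7), np.float64(-81.0), np.float64(-172.2), np.float64(101.7)]
dish [[ 0.57205811 -0.29915189]]
marker (np.float64(0.4214314127046682), np.float64(-0.01585563410018858), np.float64(44.250373752940696))
highlighter (np.float64(0.3307919539804268), np.float64(-0.2805539988877044), np.float64(-15.119283203877025))
eraser (np.float64(0.4239281269661688), np.float64(-0.13848232518307296), np.float64(41.53632905049985))
stapler (np.float64(0.35303511667305987), np.float64(0.29590110379208456), np.float64(43.47824129665325))
```

View pics/ov.png

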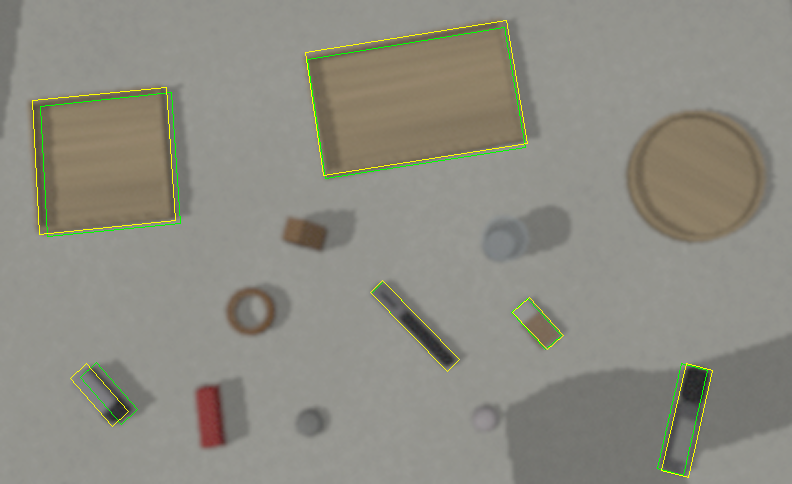

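The overlay boxes fit the items and trays to within about 2 mm. Next is a helper that works out identical per-row moves, then the first approach.

```bash
cat >> h.py <<'E'
def ang():
    w,x,y,z=arm.sense()['tcp_rot']; return np.degrees(2*np.arctan2(y,x))
def go(x,y,z,deg,start=None,vmax=.032,wmax=6.0):
    """identical rows taking the tool from start(x,y,z,deg) or now to target; half-turn free"""
    if start is None:
        p=arm.sense()['position']; start=(*p,ang())
    p=np.array(start[:3]);a=start[3]
    j=arm.sense()['joint_pos']
    best=None
    for k in(-360,-180,0,180,360):
        dy=a-(deg+k)            # positive yaw lowers a
        j1=j[0]+np.arctan2(y,x)-np.arctan2(p[1],p[0])
        j6=np.degrees(j1)+90-(deg+k)
        if abs(j6)<150 and (best is None or abs(dy)<abs(best)): best=dy
    D=np.array((x,y,z))-p
    n=int(np.ceil(max(np.linalg.norm(D)/vmax,abs(best)/wmax,1)))
    M=np.zeros((2,2))
    for k in range(n):
        b=np.radians(a-best/n*k);M+=np.array([[np.cos(b),np.sin(b)],[np.sin(b),-np.cos(b)]])
    t=np.linalg.solve(M,D[:2])
    print('n=%d tx=%.4f ty=%.4f tz=%.4f yaw=%.2f  end a=%.1f'%(n,*t,-D[2]/n,best/n,a-best))
E
python3 -c "
from h import *
go(.4214,-.0159,.15,44.3)"
```

```text
n=21 tx=0.0242 ty=-0.0196 tz=0.0031 yaw=-1.30  end a=44.3
```

```bash
R='x'; 
python3 -m creep '[{"tx":0.0242,"ty":-0.0196,"tz":0.0031,"yaw":-1.3,"hand":0.3},{"tx":0.0242,"ty":-0.0196,"tz":0.0031,"yaw":-1.3,"hand":0.3},{"tx":0.0242,"ty":-0.0196,"tz":0.0031,"yaw":-1.3,"hand":0.3},{"tx":0.0242,"ty":-0.0196,"tz":0.0031,"yaw":-1.3,"hand":0.3},{"tx":0.0242,"ty":-0.0196,"tz":0.0031,"yaw":-1.3,"hand":0.3},{"tx":0.0242,"ty":-0.0196,"tz":0.0031,"yaw":-1.3,"hand":0.3},{"tx":0.0242,"ty":-0.0196,"tz":0.0031,"yaw":-1.3,"hand":0.3}]' 12
python3 -m creep '[{"tx":0.0242,"ty":-0.0196,"tz":0.0031,"yaw":-1.3,"hand":0.3},{"tx":0.0242,"ty":-0.0196,"tz":0.0031,"yaw":-1.3,"hand":0.3},{"tx":0.0242,"ty":-0.0196,"tz":0.0031,"yaw":-1.3,"hand":0.3},{"tx":0.0242,"ty":-0.0196,"tz":0.0031,"yaw":-1.3,"hand":0.3},{"tx":0.0242,"ty":-0.0196,"tz":0.0031,"yaw":-1.3,"hand":0.3},{"tx":0.0242,"ty":-0.0196,"tz":0.0031,"yaw":-1.3,"hand":0.3},{"tx":0.0242,"ty":-0.0196,"tz":0.0031,"yaw":-1.3,"hand":0.3}]'
python3 -m creep '[{"tx":0.0242,"ty":-0.0196,"tz":0.0031,"yaw":-1.3,"hand":0.3},{"tx":0.0242,"ty":-0.0196,"tz":0.0031,"yaw":-1.3,"hand":0.3},{"tx":0.0242,"ty":-0.0196,"tz":0.0031,"yaw":-1.3,"hand":0.3},{"tx":0.0242,"ty":-0.0196,"tz":0.0031,"yaw":-1.3,"hand":0.3},{"tx":0.0242,"ty":-0.0196,"tz":0.0031,"yaw":-1.3,"hand":0.3},{"tx":0.0242,"ty":-0.0196,"tz":0.0031,"yaw":-1.3,"hand":0.3},{"tx":0.0242,"ty":-0.0196,"tz":0.0031,"yaw":-1.3,"hand":0.3},{}]'
python3 - <<'E'
from h import *
print(arm.sense()['joint_pos'],ang())
c,im=snap('wrist','w1.png')
o=im[:,:,::-1].copy()
wire(o,c,'marker',.4214,-.0159,44.3,1,np.zeros(2))
cv2.imwrite('pics/w1o.png',o)
go(.4214,-.0159,.014,44.3)
E
```

```text
time: 0.68
position: [0.3001, -0.4312, 0.1941]
tcp_rot: [-0.0, 0.974, 0.227, -0.0]
contact_force: [-0.3, 0.3, 0.6]
finger_gap: 0.0611
grip_force: 0.0
time: 1.27
position: [0.3776, -0.2279, 0.1726]
tcp_rot: [-0.0, 0.953, 0.303, -0.0]
contact_force: [0.5, 0.1, 0.3]
finger_gap: 0.061
grip_force: 0.0
[-8.01180346e-01 -2.23038971e-01  2.11283798e+00  7.43867615e-05
  1.25211797e+00  1.53318163e-01] 35.30992786859836
n=9 tx=0.0184 ty=-0.0148 tz=0.0175 yaw=-0.97  end a=44.3validation failed for argument at $[7]...
```

View pics/w1o.png

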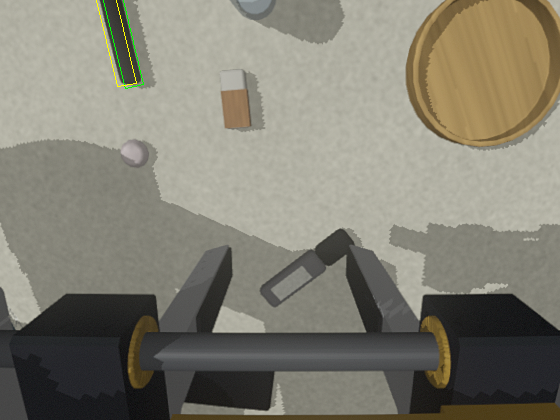

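An empty row was refused, so the third leg did not run. This wrist view happens to show the eraser at (236,100), highlighter at (307,268) and dish at (490,65), with the marker outline fitting to about 2 mm. I'll continue to the marker hover.

```bash
python3 -m creep '[{"tx":0.0242,"ty":-0.0196,"tz":0.0031,"yaw":-1.3,"hand":0.3},{"tx":0.0242,"ty":-0.0196,"tz":0.0031,"yaw":-1.3,"hand":0.3},{"tx":0.0242,"ty":-0.0196,"tz":0.0031,"yaw":-1.3,"hand":0.3},{"tx":0.0242,"ty":-0.0196,"tz":0.0031,"yaw":-1.3,"hand":0.3},{"tx":0.0242,"ty":-0.0196,"tz":0.0031,"yaw":-1.3,"hand":0.3},{"tx":0.0242,"ty":-0.0196,"tz":0.0031,"yaw":-1.3,"hand":0.3},{"tx":0.0242,"ty":-0.0196,"tz":0.0031,"yaw":-1.3,"hand":0.3},{"hand":0.3}]'
python3 - <<'E'
from h import *
w1=cv2.imread('pics/w1.png')
c,im=snap('wrist','w2.png')
o=im[:,:,::-1].copy()
wire(o,c,'marker',.4214,-.0159,44.3,1,np.zeros(2))
wire(o,c,'long',.6539,-.0169,9.2,1,np.zeros(2))
cv2.imwrite('pics/w2o.png',o)
go(.4214,-.0159,.014,44.3)
E
```

```text
n=9 tx=0.0186 ty=-0.0149 tz=0.0175 yaw=-0.97  end a=44.3validation failed for argument at $[7]...
```

View pics/w2o.png

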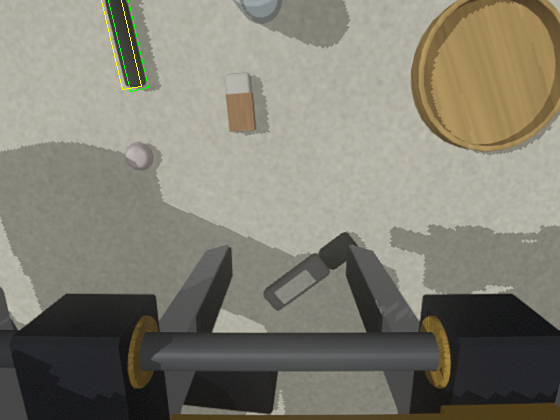

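The picture is unchanged from the last one. A row evidently needs all five keys, so I'll write full rows. The arm still sits at the second waypoint.

```bash
python3 -m creep '[{"tx":0.0242,"ty":-0.0196,"tz":0.0031,"yaw":-1.3,"hand":0.3},{"tx":0.0242,"ty":-0.0196,"tz":0.0031,"yaw":-1.3,"hand":0.3},{"tx":0.0242,"ty":-0.0196,"tz":0.0031,"yaw":-1.3,"hand":0.3},{"tx":0.0242,"ty":-0.0196,"tz":0.0031,"yaw":-1.3,"hand":0.3},{"tx":0.0242,"ty":-0.0196,"tz":0.0031,"yaw":-1.3,"hand":0.3},{"tx":0.0242,"ty":-0.0196,"tz":0.0031,"yaw":-1.3,"hand":0.3},{"tx":0.0242,"ty":-0.0196,"tz":0.0031,"yaw":-1.3,"hand":0.3},{"tx":0,"ty":0,"tz":0,"yaw":0,"hand":0.3}]'
python3 - <<'E'
from h import *
c,im=snap('wrist','w3.png')
o=im[:,:,::-1].copy()
wire(o,c,'marker',.4214,-.0159,44.3,1,np.zeros(2))
wire(o,c,'long',.6539,-.0169,9.2,1,np.zeros(2))
cv2.imwrite('pics/w3o.png',o)
go(.4214,-.0159,.014,44.3)
E
```

```text
time: 2.03
position: [0.4218, -0.0131, 0.1505]
tcp_rot: [-0.001, 0.925, 0.38, -0.0]
contact_force: [0.4, 0.0, 0.6]
finger_gap: 0.0611
grip_force: 0.0
n=5 tx=-0.0002 ty=0.0001 tz=0.0274 yaw=0.05  end a=44.3
```

View pics/w3o.png

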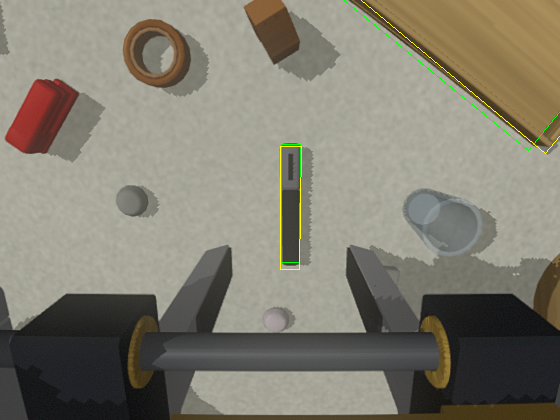

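The marker outline fits well, running from the cap at (290,145) to the tip at (290,268). The tray edge matches too. Descend, grip and lift.

```bash
python3 -m creep '[{"tx":0,"ty":0,"tz":0.0274,"yaw":0,"hand":0.3},{"tx":0,"ty":0,"tz":0.0274,"yaw":0,"hand":0.3},{"tx":0,"ty":0,"tz":0.0274,"yaw":0,"hand":0.3},{"tx":0,"ty":0,"tz":0.0274,"yaw":0,"hand":0.3},{"tx":0,"ty":0,"tz":0.018,"yaw":0,"hand":0.3},{"tx":0,"ty":0,"tz":0.0085,"yaw":0,"hand":0.3},{"tx":0,"ty":0,"tz":0,"yaw":0,"hand":-1},{"tx":0,"ty":0,"tz":0,"yaw":0,"hand":-1},{"tx":0,"ty":0,"tz":0,"yaw":0,"hand":-1},{"tx":0,"ty":0,"tz":0,"yaw":0,"hand":-1}]' 12
python3 -m creep '[{"tx":0,"ty":0,"tz":0,"yaw":0,"hand":-1},{"tx":0,"ty":0,"tz":-0.01,"yaw":0,"hand":-1},{"tx":0,"ty":0,"tz":-0.025,"yaw":0,"hand":-1},{"tx":0,"ty":0,"tz":-0.03,"yaw":0,"hand":-1},{"tx":0,"ty":0,"tz":-0.025,"yaw":0,"hand":-1},{"tx":0,"ty":0,"tz":0,"yaw":0,"hand":-1}]'
python3 -c "
from h import *
go(.673,.0216,.10,99.2)"
```

```text
time: 2.92
position: [0.4235, -0.017, 0.0167]
tcp_rot: [0.001, 0.926, 0.377, 0.001]
contact_force: [0.1, 0.3, -0.3]
finger_gap: 0.0381
grip_force: 0.0
time: 3.42
position: [0.4262, -0.0174, 0.1115]
tcp_rot: [0.004, 0.926, 0.378, 0.005]
contact_force: [0.3, -1.0, -0.6]
finger_gap: 0.0007
grip_force: 0.0
n=10 tx=0.0129 ty=0.0225 tz=0.0012 yaw=-5.48  end a=99.2
```

The fingers were too slow: they had not closed before the lift, and the gap shows nothing was caught. I'll reopen and check where the marker is.

```bash
python3 -m creep '[{"tx":0,"ty":0,"tz":-0.03,"yaw":0,"hand":0},{"tx":0,"ty":0,"tz":0,"yaw":0,"hand":0},{"tx":0,"ty":0,"tz":0,"yaw":0,"hand":0},{"tx":0,"ty":0,"tz":0,"yaw":0,"hand":0}]' 12
python3 - <<'E'
from h import *
print(ang(), arm.sense()['position'])
c,im=snap('wrist','w4.png')
o=im[:,:,::-1].copy()
wire(o,c,'marker',.4214,-.0159,44.3,1,np.zeros(2))
cv2.imwrite('pics/w4o.png',o[100:300,200:400])
go(.4214,-.0159,.014,44.3)
g=cv2.cvtColor(im,cv2.COLOR_RGB2GRAY)[100:300,240:340]
E
```

```text
time: 3.75
position: [0.4217, -0.0162, 0.1345]
tcp_rot: [-0.0, 0.926, 0.378, -0.0]
contact_force: [-0.1, 0.6, -0.7]
finger_gap: 0.0237
grip_force: 0.0
44.367555833495544 [ 0.4216909  -0.01616522  0.13454223]
n=4 tx=0.0000 ty=-0.0000 tz=0.0300 yaw=0.02  end a=44.3
```

View pics/w4o.png

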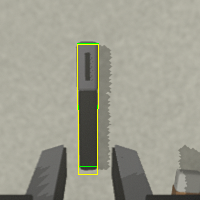

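The marker has not moved. I'll retry, giving the fingers time to close.

```bash
python3 -m creep '[{"tx":0,"ty":0,"tz":0.03,"yaw":0,"hand":-0.1},{"tx":0,"ty":0,"tz":0.03,"yaw":0,"hand":-0.1},{"tx":0,"ty":0,"tz":0.03,"yaw":0,"hand":-0.1},{"tx":0,"ty":0,"tz":0.02,"yaw":0,"hand":-0.1},{"tx":0,"ty":0,"tz":0.011,"yaw":0,"hand":-0.1},{"tx":0,"ty":0,"tz":0,"yaw":0,"hand":-0.1},{"tx":0,"ty":0,"tz":0,"yaw":0,"hand":-1},{"tx":0,"ty":0,"tz":0,"yaw":0,"hand":-1},{"tx":0,"ty":0,"tz":0,"yaw":0,"hand":-1},{"tx":0,"ty":0,"tz":0,"yaw":0,"hand":-1}]' 12
python3 -m creep '[{"tx":0,"ty":0,"tz":0,"yaw":0,"hand":-1},{"tx":0,"ty":0,"tz":0,"yaw":0,"hand":-1},{"tx":0,"ty":0,"tz":0,"yaw":0,"hand":-1}]'
```

```text
time: 4.63
position: [0.4218, -0.0162, 0.0139]
tcp_rot: [-0.0, 0.926, 0.378, -0.0]
contact_force: [0.2, 0.1, 0.5]
finger_gap: 0.0192
grip_force: 0.0
time: 4.88
position: [0.4222, -0.0163, 0.0143]
tcp_rot: [0.0, 0.926, 0.378, 0.0]
contact_force: [-0.1, 0.2, -0.7]
finger_gap: 0.0157
grip_force: 12.0
```

```bash
python3 -m creep '[{"tx":0,"ty":0,"tz":-0.006,"yaw":0,"hand":-1},{"tx":0,"ty":0,"tz":-0.02,"yaw":0,"hand":-1},{"tx":0,"ty":0,"tz":-0.03,"yaw":0,"hand":-1},{"tx":0,"ty":0,"tz":-0.03,"yaw":0,"hand":-1},{"tx":0,"ty":0,"tz":0,"yaw":0,"hand":-1},{"tx":0,"ty":0,"tz":0,"yaw":0,"hand":-1}]'
python3 -c "
from h import *
go(.673,.0216,.10,99.2,wmax=5)"
```

```text
time: 5.38
position: [0.4237, -0.0168, 0.1024]
tcp_rot: [0.002, 0.926, 0.378, 0.002]
contact_force: [-0.7, 0.8, -0.3]
finger_gap: 0.0159
grip_force: 12.0
n=11 tx=0.0117 ty=0.0207 tz=0.0002 yaw=-4.98  end a=99.2
```

```bash
python3 -m creep '[{"tx":0.0117,"ty":0.0207,"tz":0,"yaw":-5,"hand":-1},{"tx":0.0117,"ty":0.0207,"tz":0,"yaw":-5,"hand":-1},{"tx":0.0117,"ty":0.0207,"tz":0,"yaw":-5,"hand":-1},{"tx":0.0117,"ty":0.0207,"tz":0,"yaw":-5,"hand":-1},{"tx":0.0117,"ty":0.0207,"tz":0,"yaw":-5,"hand":-1},{"tx":0.0117,"ty":0.0207,"tz":0,"yaw":-5,"hand":-1}]'
python3 -m creep '[{"tx":0.0117,"ty":0.0207,"tz":0,"yaw":-5,"hand":-1},{"tx":0.0117,"ty":0.0207,"tz":0,"yaw":-5,"hand":-1},{"tx":0.0117,"ty":0.0207,"tz":0,"yaw":-5,"hand":-1},{"tx":0.0117,"ty":0.0207,"tz":0,"yaw":-5,"hand":-1},{"tx":0.0117,"ty":0.0207,"tz":0,"yaw":-5,"hand":-1},{"tx":0,"ty":0,"tz":0,"yaw":0,"hand":-1},{"tx":0,"ty":0,"tz":0,"yaw":0,"hand":-1},{"tx":0,"ty":0,"tz":0,"yaw":0,"hand":-1}]'
python3 -c "
from h import *
print(ang(),arm.sense()['position']);c,im=snap('wrist','w5.png')
go(.673,.0216,.02,99.2)"
```

```text
time: 5.88
position: [0.5629, -0.0253, 0.0983]
tcp_rot: [-0.001, 0.796, 0.606, -0.001]
contact_force: [0.3, 0.1, -0.9]
finger_gap: 0.0159
grip_force: 12.0
time: 6.55
position: [0.6695, 0.0222, 0.0986]
tcp_rot: [-0.001, 0.647, 0.762, -0.001]
contact_force: [-0.9, 0.7, -0.9]
finger_gap: 0.0158
grip_force: 12.0
99.30803715616658 [0.66947023 0.02223554 0.09857777]
n=3 tx=-0.0003 ty=0.0011 tz=0.0263 yaw=0.03  end a=99.2
```

View pics/w5.png

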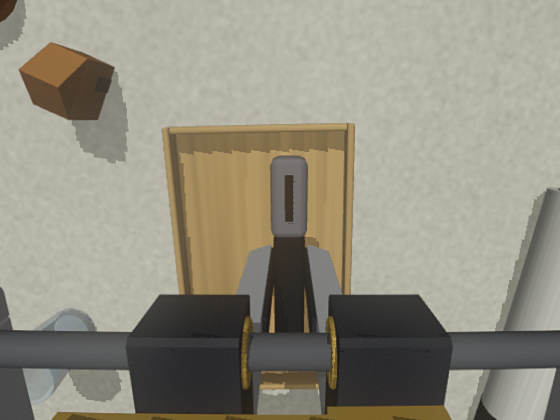

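The marker lies along the tray, cap at (289,175), with clear margins to the walls at rows 130 and columns 180/350. Lower, release, lift.

```bash
python3 -m creep '[{"tx":0,"ty":0.001,"tz":0.02,"yaw":0,"hand":-1},{"tx":0,"ty":0.001,"tz":0.025,"yaw":0,"hand":-1},{"tx":0,"ty":0,"tz":0.02,"yaw":0,"hand":-1},{"tx":0,"ty":0,"tz":0.01,"yaw":0,"hand":-1},{"tx":0,"ty":0,"tz":0.0035,"yaw":0,"hand":-1},{"tx":0,"ty":0,"tz":0,"yaw":0,"hand":-1},{"tx":0,"ty":0,"tz":0,"yaw":0,"hand":-1}]'
python3 -m creep '[{"tx":0,"ty":0,"tz":0,"yaw":0,"hand":-0.4},{"tx":0,"ty":0,"tz":0,"yaw":0,"hand":-0.4},{"tx":0,"ty":0,"tz":0,"yaw":0,"hand":-0.4},{"tx":0,"ty":0,"tz":0,"yaw":0,"hand":-0.4},{"tx":0,"ty":0,"tz":-0.01,"yaw":0,"hand":-0.4},{"tx":0,"ty":0,"tz":-0.03,"yaw":0,"hand":-0.4},{"tx":0,"ty":0,"tz":-0.03,"yaw":0,"hand":-0.4},{"tx":0,"ty":0,"tz":-0.03,"yaw":0,"hand":-0.4},{"tx":0,"ty":0,"tz":0,"yaw":0,"hand":-0.4},{"tx":0,"ty":0,"tz":0,"yaw":0,"hand":-0.4}]'
python3 -c "
from h import *
print(ang(),arm.sense()['position']);c,im=snap('wrist','w6.png')
go(.3308,-.2806,.13,-15.1)
go(.3308,-.2806,.13,-15.1,vmax=.024)"
```

```text
time: 7.18
position: [0.6735, 0.0223, 0.0229]
tcp_rot: [0.001, 0.647, 0.762, 0.0]
contact_force: [1.1, -0.1, 0.2]
finger_gap: 0.0156
grip_force: 12.0
time: 8.02
position: [0.6747, 0.0225, 0.1252]
tcp_rot: [0.002, 0.647, 0.762, 0.002]
contact_force: [-0.2, -0.3, -0.9]
finger_gap: 0.0281
grip_force: 0.0
99.36712472299791 [0.67465241 0.0224717  0.12524783]
n=15 tx=-0.0009 ty=-0.0322 tz=-0.0005 yaw=-4.37  end a=164.9
n=20 tx=-0.0004 ty=-0.0242 tz=-0.0004 yaw=-3.28  end a=164.9
```

```bash
python3 -m creep '[{"tx":-0.0009,"ty":-0.0322,"tz":-0.0005,"yaw":-4.37,"hand":0.1},{"tx":-0.0009,"ty":-0.0322,"tz":-0.0005,"yaw":-4.37,"hand":0.1},{"tx":-0.0009,"ty":-0.0322,"tz":-0.0005,"yaw":-4.37,"hand":0.1},{"tx":-0.0009,"ty":-0.0322,"tz":-0.0005,"yaw":-4.37,"hand":0.1},{"tx":-0.0009,"ty":-0.0322,"tz":-0.0005,"yaw":-4.37,"hand":0.1},{"tx":-0.0009,"ty":-0.0322,"tz":-0.0005,"yaw":-4.37,"hand":0.1},{"tx":-0.0009,"ty":-0.0322,"tz":-0.0005,"yaw":-4.37,"hand":0.1},{"tx":-0.0009,"ty":-0.0322,"tz":-0.0005,"yaw":-4.37,"hand":0.1}]'
python3 -m creep '[{"tx":-0.0009,"ty":-0.0322,"tz":-0.0005,"yaw":-4.37,"hand":0.1},{"tx":-0.0009,"ty":-0.0322,"tz":-0.0005,"yaw":-4.37,"hand":0.1},{"tx":-0.0009,"ty":-0.0322,"tz":-0.0005,"yaw":-4.37,"hand":0.1},{"tx":-0.0009,"ty":-0.0322,"tz":-0.0005,"yaw":-4.37,"hand":0.1},{"tx":-0.0009,"ty":-0.0322,"tz":-0.0005,"yaw":-4.37,"hand":0.1},{"tx":-0.0009,"ty":-0.0322,"tz":-0.0005,"yaw":-4.37,"hand":0.1},{"tx":-0.0009,"ty":-0.0322,"tz":-0.0005,"yaw":-4.37,"hand":0.1},{"tx":0,"ty":0,"tz":0,"yaw":0,"hand":0.1},{"tx":0,"ty":0,"tz":0,"yaw":0,"hand":0.1}]'
cat > look.py <<'E'
import sys
from h import *
n,f,x,y,d=sys.argv[1],sys.argv[2],*map(float,sys.argv[3:6])
print(ang(),arm.sense()['position']);c,im=snap('wrist',f+'r.png');o=im[:,:,::-1].copy()
wire(o,c,n,x,y,d,1,np.zeros(2));t,_=snap('top',f+'tr.png')
tt=cv2.imread('pics/'+f+'tr.png')[100:310,110:470]
cv2.imwrite('pics/'+f+'.png',np.vstack([cv2.resize(o[:300],None,fx=.85,fy=.85),cv2.resize(tt,(476,278))]))
go(x,y,.014,d)
E
python3 look.py highlighter w7 .3308 -.2806 -15.1
```

```text
time: 8.73
position: [0.4424, -0.0892, 0.1238]
tcp_rot: [-0.002, 0.386, 0.923, 0.0]
contact_force: [0.1, -0.3, 0.5]
finger_gap: 0.0517
grip_force: 0.0
time: 9.48
position: [0.3295, -0.2807, 0.1279]
tcp_rot: [-0.001, 0.133, 0.991, 0.001]
contact_force: [-0.1, 0.1, -0.5]
finger_gap: 0.0514
grip_force: 0.0
164.69002690349356 [ 0.32949713 -0.28073749  0.12793716]
n=4 tx=-0.0002 ty=-0.0003 tz=0.0285 yaw=-0.01  end a=164.9
```

View pics/w7.png

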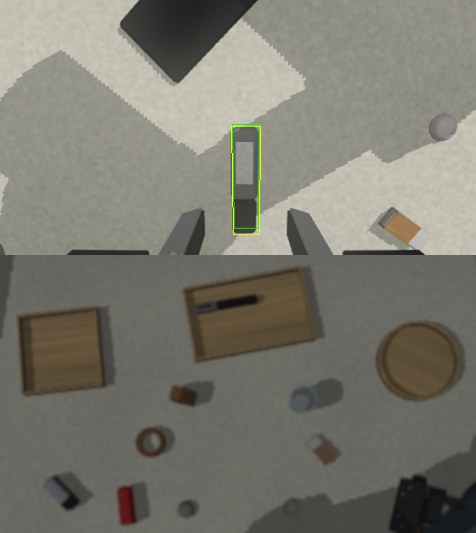

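The top half shows the highlighter filling its outline at (246,180). The bottom half shows the marker flat in the tray, clear of the walls. Grip the highlighter.

```bash
python3 -m creep '[{"tx":0,"ty":0,"tz":0.03,"yaw":0,"hand":0.1},{"tx":0,"ty":0,"tz":0.03,"yaw":0,"hand":0.1},{"tx":0,"ty":0,"tz":0.03,"yaw":0,"hand":0.1},{"tx":0,"ty":0,"tz":0.018,"yaw":0,"hand":0.1},{"tx":0,"ty":0,"tz":0.0065,"yaw":0,"hand":0.1},{"tx":0,"ty":0,"tz":0,"yaw":0,"hand":0.1},{"tx":0,"ty":0,"tz":0,"yaw":0,"hand":-1},{"tx":0,"ty":0,"tz":0,"yaw":0,"hand":-1},{"tx":0,"ty":0,"tz":0,"yaw":0,"hand":-1},{"tx":0,"ty":0,"tz":0,"yaw":0,"hand":-1}]' 12
python3 -m creep '[{"tx":0,"ty":0,"tz":0,"yaw":0,"hand":-1},{"tx":0,"ty":0,"tz":0,"yaw":0,"hand":-1},{"tx":0,"ty":0,"tz":0,"yaw":0,"hand":-1}]'
```

```text
time: 10.42
position: [0.3312, -0.2815, 0.0159]
tcp_rot: [0.001, 0.131, 0.991, -0.001]
contact_force: [-0.3, 0.1, -0.9]
finger_gap: 0.0286
grip_force: 0.0
time: 10.67
position: [0.3311, -0.2814, 0.0157]
tcp_rot: [0.001, 0.131, 0.991, -0.0]
contact_force: [-1.3, 1.3, 7.4]
finger_gap: 0.0259
grip_force: 12.0
```

```bash
python3 -m creep '[{"tx":0,"ty":0,"tz":-0.006,"yaw":0,"hand":-1},{"tx":0,"ty":0,"tz":-0.02,"yaw":0,"hand":-1},{"tx":0,"ty":0,"tz":-0.03,"yaw":0,"hand":-1},{"tx":0,"ty":0,"tz":-0.03,"yaw":0,"hand":-1},{"tx":0,"ty":0,"tz":0,"yaw":0,"hand":-1},{"tx":0,"ty":0,"tz":0,"yaw":0,"hand":-1}]'
python3 -c "
from h import *
go(.638,-.0569,.10,99.2)"
```

```text
time: 11.17
position: [0.3313, -0.2818, 0.1025]
tcp_rot: [0.001, 0.131, 0.991, -0.002]
contact_force: [-0.1, 0.7, -1.3]
finger_gap: 0.0259
grip_force: 12.0
n=12 tx=-0.0050 ty=0.0331 tz=0.0002 yaw=5.48  end a=99.2
```

```bash
python3 -m creep '[{"tx":-0.005,"ty":0.0331,"tz":0,"yaw":5.48,"hand":-1},{"tx":-0.005,"ty":0.0331,"tz":0,"yaw":5.48,"hand":-1},{"tx":-0.005,"ty":0.0331,"tz":0,"yaw":5.48,"hand":-1},{"tx":-0.005,"ty":0.0331,"tz":0,"yaw":5.48,"hand":-1},{"tx":-0.005,"ty":0.0331,"tz":0,"yaw":5.48,"hand":-1},{"tx":-0.005,"ty":0.0331,"tz":0,"yaw":5.48,"hand":-1}]'
python3 -m creep '[{"tx":-0.005,"ty":0.0331,"tz":0,"yaw":5.48,"hand":-1},{"tx":-0.005,"ty":0.0331,"tz":0,"yaw":5.48,"hand":-1},{"tx":-0.005,"ty":0.0331,"tz":0,"yaw":5.48,"hand":-1},{"tx":-0.005,"ty":0.0331,"tz":0,"yaw":5.48,"hand":-1},{"tx":-0.005,"ty":0.0331,"tz":0,"yaw":5.48,"hand":-1},{"tx":-0.005,"ty":0.0331,"tz":0,"yaw":5.48,"hand":-1},{"tx":0,"ty":0,"tz":0,"yaw":0,"hand":-1},{"tx":0,"ty":0,"tz":0,"yaw":0,"hand":-1},{"tx":0,"ty":0,"tz":0,"yaw":0,"hand":-1}]'
python3 -c "
from h import *
print(ang(),arm.sense()['position'])
go(.638,-.0569,.0215,99.2)"
```

```text
time: 11.67
position: [0.4501, -0.1208, 0.0988]
tcp_rot: [-0.002, 0.409, 0.913, 0.0]
contact_force: [0.5, -0.5, -0.1]
finger_gap: 0.0261
grip_force: 12.0
time: 12.42
position: [0.6357, -0.056, 0.0986]
tcp_rot: [-0.002, 0.648, 0.762, -0.001]
contact_force: [0.6, -0.4, 0.0]
finger_gap: 0.0259
grip_force: 12.0
99.19623225868962 [ 0.63569097 -0.05601822  0.09864513]
n=3 tx=-0.0004 ty=0.0007 tz=0.0257 yaw=-0.00  end a=99.2
```

```bash
python3 -m creep '[{"tx":0,"ty":0.001,"tz":0.02,"yaw":0,"hand":-1},{"tx":0,"ty":0.001,"tz":0.025,"yaw":0,"hand":-1},{"tx":0,"ty":0,"tz":0.02,"yaw":0,"hand":-1},{"tx":0,"ty":0,"tz":0.01,"yaw":0,"hand":-1},{"tx":0,"ty":0,"tz":0.003,"yaw":0,"hand":-1},{"tx":0,"ty":0,"tz":0,"yaw":0,"hand":-1},{"tx":0,"ty":0,"tz":0,"yaw":0,"hand":-1},{"tx":0,"ty":0,"tz":0,"yaw":0,"hand":-1}]'
python3 -m creep '[{"tx":0,"ty":0,"tz":0,"yaw":0,"hand":-0.15},{"tx":0,"ty":0,"tz":0,"yaw":0,"hand":-0.15},{"tx":0,"ty":0,"tz":0,"yaw":0,"hand":-0.15},{"tx":0,"ty":0,"tz":0,"yaw":0,"hand":-0.15},{"tx":0,"ty":0,"tz":-0.01,"yaw":0,"hand":-0.15},{"tx":0,"ty":0,"tz":-0.03,"yaw":0,"hand":-0.15},{"tx":0,"ty":0,"tz":-0.03,"yaw":0,"hand":-0.15},{"tx":0,"ty":0,"tz":-0.03,"yaw":0,"hand":-0.15},{"tx":0,"ty":0,"tz":0,"yaw":0,"hand":-0.15},{"tx":0,"ty":0,"tz":0,"yaw":0,"hand":-0.15}]'
python3 -c "
from h import *
print(ang(),arm.sense()['position'])
go(.4239,-.1385,.13,41.5)"
```

```text
time: 13.08
position: [0.6403, -0.0563, 0.0243]
tcp_rot: [0.001, 0.648, 0.761, 0.001]
contact_force: [0.3, -0.2, 0.8]
finger_gap: 0.026
grip_force: 12.0
time: 13.92
position: [0.6411, -0.0564, 0.126]
tcp_rot: [0.002, 0.648, 0.761, 0.001]
contact_force: [-0.1, -0.2, -1.0]
finger_gap: 0.0397
grip_force: 0.0
99.15849131759104 [ 0.64112926 -0.05639221  0.1260233 ]
n=10 tx=-0.0147 ty=-0.0192 tz=-0.0004 yaw=5.77  end a=41.5
```

```bash
python3 -m creep '[{"tx":-0.0147,"ty":-0.0192,"tz":0,"yaw":5.77,"hand":0},{"tx":-0.0147,"ty":-0.0192,"tz":0,"yaw":5.77,"hand":0},{"tx":-0.0147,"ty":-0.0192,"tz":0,"yaw":5.77,"hand":0},{"tx":-0.0147,"ty":-0.0192,"tz":0,"yaw":5.77,"hand":0},{"tx":-0.0147,"ty":-0.0192,"tz":0,"yaw":5.77,"hand":0},{"tx":-0.0147,"ty":-0.0192,"tz":0,"yaw":5.77,"hand":0},{"tx":-0.0147,"ty":-0.0192,"tz":0,"yaw":5.77,"hand":0},{"tx":-0.0147,"ty":-0.0192,"tz":0,"yaw":5.77,"hand":0},{"tx":-0.0147,"ty":-0.0192,"tz":0,"yaw":5.77,"hand":0},{"tx":-0.0147,"ty":-0.0192,"tz":0,"yaw":5.77,"hand":0}]'
python3 -m creep '[{"tx":0,"ty":0,"tz":0,"yaw":0,"hand":0},{"tx":0,"ty":0,"tz":0,"yaw":0,"hand":0},{"tx":0,"ty":0,"tz":0,"yaw":0,"hand":0}]'
python3 look.py eraser w8 .4239 -.1385 41.5
```

```text
time: 14.75
position: [0.4203, -0.1372, 0.1212]
tcp_rot: [-0.001, 0.936, 0.351, -0.001]
contact_force: [0.2, -0.5, 0.7]
finger_gap: 0.0471
grip_force: 0.0
time: 15.0
position: [0.4227, -0.1376, 0.1224]
tcp_rot: [-0.0, 0.935, 0.354, -0.0]
contact_force: [0.8, -0.2, 1.0]
finger_gap: 0.0468
grip_force: 0.0
41.516092187371115 [ 0.42265687 -0.13760883  0.12241322]
n=4 tx=0.0000 ty=0.0003 tz=0.0272 yaw=0.01  end a=41.5
```

View pics/w8.png

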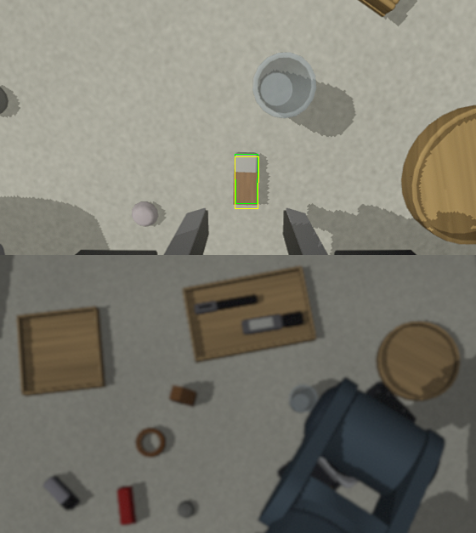

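The eraser is centred in its outline at (247,180) and the glass is clear. Both pens lie flat and separate in the long tray. Grip the eraser.

```bash
python3 -m creep '[{"tx":0,"ty":0.001,"tz":0.03,"yaw":0,"hand":0},{"tx":0,"ty":0,"tz":0.03,"yaw":0,"hand":0},{"tx":0,"ty":0,"tz":0.025,"yaw":0,"hand":0},{"tx":0,"ty":0,"tz":0.018,"yaw":0,"hand":0},{"tx":0,"ty":0,"tz":0.0065,"yaw":0,"hand":0},{"tx":0,"ty":0,"tz":0,"yaw":0,"hand":0},{"tx":0,"ty":0,"tz":0,"yaw":0,"hand":-1},{"tx":0,"ty":0,"tz":0,"yaw":0,"hand":-1},{"tx":0,"ty":0,"tz":0,"yaw":0,"hand":-1},{"tx":0,"ty":0,"tz":0,"yaw":0,"hand":-1}]' 12
python3 -m creep '[{"tx":0,"ty":0,"tz":0,"yaw":0,"hand":-1},{"tx":0,"ty":0,"tz":0,"yaw":0,"hand":-1},{"tx":0,"ty":0,"tz":0,"yaw":0,"hand":-1}]'
python3 -m creep '[{"tx":0,"ty":0,"tz":-0.006,"yaw":0,"hand":-1},{"tx":0,"ty":0,"tz":-0.02,"yaw":0,"hand":-1},{"tx":0,"ty":0,"tz":-0.03,"yaw":0,"hand":-1},{"tx":0,"ty":0,"tz":-0.035,"yaw":0,"hand":-1},{"tx":0,"ty":0,"tz":0,"yaw":0,"hand":-1},{"tx":0,"ty":0,"tz":0,"yaw":0,"hand":-1}]'
python3 -c "
from h import *
# square tray centre (.5905,.3039), x axis 5.2 deg; eraser at tray-y -30
a=np.radians(5.2)
for o in(-.03,.03):
  x,y=.5905-np.sin(a)*o,.3039+np.cos(a)*o
  print(x,y);go(x,y,.105,5.2)"
```

```text
time: 15.93
position: [0.4236, -0.1386, 0.0137]
tcp_rot: [0.0, 0.935, 0.354, 0.0]
contact_force: [-0.9, -0.5, 0.4]
finger_gap: 0.0236
grip_force: 0.0
time: 16.18
position: [0.4235, -0.1386, 0.0137]
tcp_rot: [0.0, 0.935, 0.354, 0.0]
contact_force: [0.3, 1.3, 1.9]
finger_gap: 0.022
grip_force: 12.0
time: 16.68
position: [0.4244, -0.1392, 0.1064]
tcp_rot: [0.002, 0.935, 0.354, 0.001]
contact_force: [-0.7, 0.2, -1.0]
finger_gap: 0.0219
grip_force: 12.0
0.5932189774059334 0.2740234680415209
n=14 tx=0.0237 ty=-0.0222 tz=0.0001 yaw=2.59  end a=5.2
0.5877810225940666 0.3337765319584791
n=16 tx=0.0219 ty=-0.0231 tz=0.0001 yaw=2.27  end a=5.2
```

```bash
python3 -m creep '[{"tx":0.0237,"ty":-0.0222,"tz":0,"yaw":2.59,"hand":-1},{"tx":0.0237,"ty":-0.0222,"tz":0,"yaw":2.59,"hand":-1},{"tx":0.0237,"ty":-0.0222,"tz":0,"yaw":2.59,"hand":-1},{"tx":0.0237,"ty":-0.0222,"tz":0,"yaw":2.59,"hand":-1},{"tx":0.0237,"ty":-0.0222,"tz":0,"yaw":2.59,"hand":-1},{"tx":0.0237,"ty":-0.0222,"tz":0,"yaw":2.59,"hand":-1},{"tx":0.0237,"ty":-0.0222,"tz":0,"yaw":2.59,"hand":-1}]'
python3 -m creep '[{"tx":0.0237,"ty":-0.0222,"tz":0,"yaw":2.59,"hand":-1},{"tx":0.0237,"ty":-0.0222,"tz":0,"yaw":2.59,"hand":-1},{"tx":0.0237,"ty":-0.0222,"tz":0,"yaw":2.59,"hand":-1},{"tx":0.0237,"ty":-0.0222,"tz":0,"yaw":2.59,"hand":-1},{"tx":0.0237,"ty":-0.0222,"tz":0,"yaw":2.59,"hand":-1},{"tx":0.0237,"ty":-0.0222,"tz":0,"yaw":2.59,"hand":-1},{"tx":0.0237,"ty":-0.0222,"tz":0,"yaw":2.59,"hand":-1},{"tx":0,"ty":0,"tz":0,"yaw":0,"hand":-1},{"tx":0,"ty":0,"tz":0,"yaw":0,"hand":-1},{"tx":0,"ty":0,"tz":0,"yaw":0,"hand":-1}]'
python3 -c "
from h import *
print(ang(),arm.sense()['position'])
go(.5932,.274,.0195,5.2)"
```

```text
time: 17.27
position: [0.4733, 0.0838, 0.1023]
tcp_rot: [-0.0, 0.98, 0.201, -0.002]
contact_force: [-0.3, -0.4, -0.1]
finger_gap: 0.0222
grip_force: 12.0
time: 18.1
position: [0.5909, 0.2747, 0.1022]
tcp_rot: [0.001, 0.999, 0.045, -0.002]
contact_force: [-0.3, -0.5, 0.1]
finger_gap: 0.0216
grip_force: 12.0
5.213957707288978 [0.59094265 0.27474709 0.10221935]
n=3 tx=0.0007 ty=0.0003 tz=0.0276 yaw=0.00  end a=5.2
```

```bash
python3 -m creep '[{"tx":0,"ty":0,"tz":0.02,"yaw":0,"hand":-1},{"tx":0,"ty":0,"tz":0.027,"yaw":0,"hand":-1},{"tx":0,"ty":0,"tz":0.023,"yaw":0,"hand":-1},{"tx":0,"ty":0,"tz":0.01,"yaw":0,"hand":-1},{"tx":0,"ty":0,"tz":0.004,"yaw":0,"hand":-1},{"tx":0,"ty":0,"tz":0,"yaw":0,"hand":-1},{"tx":0,"ty":0,"tz":0,"yaw":0,"hand":-1},{"tx":0,"ty":0,"tz":0,"yaw":0,"hand":-1}]'
python3 -m creep '[{"tx":0,"ty":0,"tz":0,"yaw":0,"hand":-0.25},{"tx":0,"ty":0,"tz":0,"yaw":0,"hand":-0.25},{"tx":0,"ty":0,"tz":0,"yaw":0,"hand":-0.25},{"tx":0,"ty":0,"tz":0,"yaw":0,"hand":-0.25},{"tx":0,"ty":0,"tz":-0.01,"yaw":0,"hand":-0.25},{"tx":0,"ty":0,"tz":-0.03,"yaw":0,"hand":-0.25},{"tx":0,"ty":0,"tz":-0.03,"yaw":0,"hand":-0.25},{"tx":0,"ty":0,"tz":-0.03,"yaw":0,"hand":-0.25},{"tx":0,"ty":0,"tz":0,"yaw":0,"hand":-0.25},{"tx":0,"ty":0,"tz":0,"yaw":0,"hand":-0.25}]'
python3 -c "
from h import *
print(ang(),arm.sense()['position'])
go(.353,.2959,.13,43.5)"
```

```text
time: 18.77
position: [0.5931, 0.2753, 0.0214]
tcp_rot: [-0.0, 0.999, 0.045, 0.001]
contact_force: [-0.4, 0.3, -1.4]
finger_gap: 0.0219
grip_force: 12.0
time: 19.6
position: [0.5941, 0.276, 0.1236]
tcp_rot: [-0.001, 0.999, 0.045, 0.003]
contact_force: [-0.2, -0.2, 0.4]
finger_gap: 0.0352
grip_force: 0.0
5.2005054992084805 [0.59413232 0.27596602 0.12358068]
n=8 tx=-0.0275 ty=-0.0138 tz=-0.0008 yaw=-4.79  end a=43.5
```

```bash
python3 -m creep '[{"tx":-0.0275,"ty":-0.0138,"tz":-0.001,"yaw":-4.79,"hand":0},{"tx":-0.0275,"ty":-0.0138,"tz":-0.001,"yaw":-4.79,"hand":0},{"tx":-0.0275,"ty":-0.0138,"tz":-0.001,"yaw":-4.79,"hand":0},{"tx":-0.0275,"ty":-0.0138,"tz":-0.001,"yaw":-4.79,"hand":0},{"tx":-0.0275,"ty":-0.0138,"tz":-0.001,"yaw":-4.79,"hand":0},{"tx":-0.0275,"ty":-0.0138,"tz":-0.001,"yaw":-4.79,"hand":0},{"tx":-0.0275,"ty":-0.0138,"tz":-0.001,"yaw":-4.79,"hand":0},{"tx":-0.0275,"ty":-0.0138,"tz":-0.001,"yaw":-4.79,"hand":0},{"tx":0,"ty":0,"tz":0,"yaw":0,"hand":0},{"tx":0,"ty":0,"tz":0,"yaw":0,"hand":0}]'
python3 look.py stapler w9 .353 .2959 43.5
```

```text
time: 20.43
position: [0.3498, 0.2947, 0.127]
tcp_rot: [0.0, 0.929, 0.371, -0.001]
contact_force: [0.1, 0.5, 0.1]
finger_gap: 0.047
grip_force: 0.0
43.51946160351889 [0.34984976 0.29473663 0.12703428]
n=4 tx=0.0003 ty=0.0000 tz=0.0285 yaw=-0.01  end a=43.5
```

View pics/w9.png

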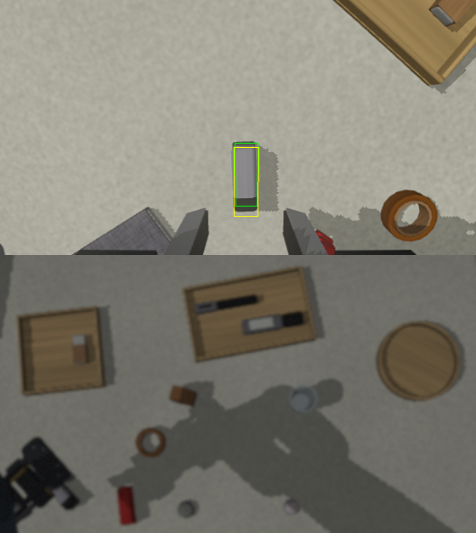

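The stapler is about 3 mm further forward than its outline, spanning (233–258, 142–212), and the fingers have clear space. The eraser lies flat in the square tray. Grip the stapler.

```bash
python3 -m creep '[{"tx":0.003,"ty":0,"tz":0.03,"yaw":0,"hand":0},{"tx":0,"ty":0,"tz":0.03,"yaw":0,"hand":0},{"tx":0,"ty":0,"tz":0.028,"yaw":0,"hand":0},{"tx":0,"ty":0,"tz":0.018,"yaw":0,"hand":0},{"tx":0,"ty":0,"tz":0.007,"yaw":0,"hand":0},{"tx":0,"ty":0,"tz":0,"yaw":0,"hand":0},{"tx":0,"ty":0,"tz":0,"yaw":0,"hand":-1},{"tx":0,"ty":0,"tz":0,"yaw":0,"hand":-1},{"tx":0,"ty":0,"tz":0,"yaw":0,"hand":-1},{"tx":0,"ty":0,"tz":0,"yaw":0,"hand":-1}]' 20
python3 -m creep '[{"tx":0,"ty":0,"tz":0,"yaw":0,"hand":-1},{"tx":0,"ty":0,"tz":0,"yaw":0,"hand":-1},{"tx":0,"ty":0,"tz":0,"yaw":0,"hand":-1}]'
python3 -m creep '[{"tx":0,"ty":0,"tz":-0.006,"yaw":0,"hand":-1},{"tx":0,"ty":0,"tz":-0.02,"yaw":0,"hand":-1},{"tx":0,"ty":0,"tz":-0.03,"yaw":0,"hand":-1},{"tx":0,"ty":0,"tz":-0.035,"yaw":0,"hand":-1},{"tx":0,"ty":0,"tz":0,"yaw":0,"hand":-1},{"tx":0,"ty":0,"tz":0,"yaw":0,"hand":-1}]'
python3 -c "
from h import *
print(ang(),arm.sense()['position']);go(.588,.332,.105,5.2)"
```

```text
time: 21.37
position: [0.3548, 0.2978, 0.0165]
tcp_rot: [-0.0, 0.929, 0.371, 0.001]
contact_force: [0.0, 0.8, -0.3]
finger_gap: 0.0239
grip_force: 0.2
time: 21.62
position: [0.3547, 0.2978, 0.0164]
tcp_rot: [-0.0, 0.929, 0.371, 0.001]
contact_force: [-0.5, -0.9, 6.4]
finger_gap: 0.0215
grip_force: 20.0
time: 22.12
position: [0.355, 0.2979, 0.1083]
tcp_rot: [-0.0, 0.929, 0.371, 0.002]
contact_force: [1.0, -0.3, -0.9]
finger_gap: 0.0217
grip_force: 20.0
43.52049491151832 [0.35502565 0.29789821 0.10832531]
n=8 tx=0.0284 ty=0.0095 tz=0.0004 yaw=4.79  end a=5.2
```

```bash
python3 -m creep '[{"tx":0.0284,"ty":0.0095,"tz":0,"yaw":4.79,"hand":-1},{"tx":0.0284,"ty":0.0095,"tz":0,"yaw":4.79,"hand":-1},{"tx":0.0284,"ty":0.0095,"tz":0,"yaw":4.79,"hand":-1},{"tx":0.0284,"ty":0.0095,"tz":0,"yaw":4.79,"hand":-1},{"tx":0.0284,"ty":0.0095,"tz":0,"yaw":4.79,"hand":-1},{"tx":0.0284,"ty":0.0095,"tz":0,"yaw":4.79,"hand":-1},{"tx":0.0284,"ty":0.0095,"tz":0,"yaw":4.79,"hand":-1},{"tx":0.0284,"ty":0.0095,"tz":0,"yaw":4.79,"hand":-1},{"tx":0,"ty":0,"tz":0,"yaw":0,"hand":-1},{"tx":0,"ty":0,"tz":0,"yaw":0,"hand":-1}]'
python3 -m creep '[{"tx":0,"ty":0,"tz":0.02,"yaw":0,"hand":-1},{"tx":0,"ty":0,"tz":0.027,"yaw":0,"hand":-1},{"tx":0,"ty":0,"tz":0.023,"yaw":0,"hand":-1},{"tx":0,"ty":0,"tz":0.01,"yaw":0,"hand":-1},{"tx":0,"ty":0,"tz":0,"yaw":0,"hand":-1},{"tx":0,"ty":0,"tz":0,"yaw":0,"hand":-1},{"tx":0,"ty":0,"tz":0,"yaw":0,"hand":-1},{"tx":0,"ty":0,"tz":0,"yaw":0,"hand":-1}]'
python3 -c "
from h import *
print(ang(),arm.sense()['position']);go(.588,.332,.0224,5.2)"
```

```text
time: 22.95
position: [0.5861, 0.33, 0.1036]
tcp_rot: [0.001, 0.999, 0.045, -0.002]
contact_force: [-0.3, 0.6, -1.2]
finger_gap: 0.0217
grip_force: 20.0
time: 23.62
position: [0.5872, 0.3315, 0.0278]
tcp_rot: [-0.0, 0.999, 0.046, 0.001]
contact_force: [0.1, -0.1, -1.2]
finger_gap: 0.0218
grip_force: 20.0
5.219011225609482 [0.58720825 0.33148462 0.02778881]
n=1 tx=0.0008 ty=-0.0004 tz=0.0054 yaw=0.02  end a=5.2
```

```bash
python3 -m creep '[{"tx":0,"ty":0,"tz":0.0035,"yaw":0,"hand":-1},{"tx":0,"ty":0,"tz":0.0015,"yaw":0,"hand":-1},{"tx":0,"ty":0,"tz":0,"yaw":0,"hand":-1},{"tx":0,"ty":0,"tz":0,"yaw":0,"hand":-1}]'
python3 -m creep '[{"tx":0,"ty":0,"tz":0,"yaw":0,"hand":-0.25},{"tx":0,"ty":0,"tz":0,"yaw":0,"hand":-0.25},{"tx":0,"ty":0,"tz":0,"yaw":0,"hand":-0.25},{"tx":0,"ty":0,"tz":0,"yaw":0,"hand":-0.25},{"tx":0,"ty":0,"tz":-0.01,"yaw":0,"hand":-0.25},{"tx":0,"ty":0,"tz":-0.03,"yaw":0,"hand":-0.25},{"tx":0,"ty":0,"tz":-0.03,"yaw":0,"hand":-0.25},{"tx":0,"ty":0,"tz":-0.03,"yaw":0,"hand":-0.25},{"tx":0,"ty":0,"tz":0,"yaw":0,"hand":-0.25},{"tx":0,"ty":0,"tz":0,"yaw":0,"hand":-0.25}]'
python3 -c "
from h import *
print(ang(),arm.sense()['position'])
for d in(0,-40,-60):go(.4349,.1487,.13,d)"
```

```text
time: 23.95
position: [0.5864, 0.331, 0.0212]
tcp_rot: [0.0, 0.999, 0.045, -0.0]
contact_force: [0.1, -0.3, -1.0]
finger_gap: 0.022
grip_force: 20.0
time: 24.78
position: [0.5882, 0.3317, 0.1248]
tcp_rot: [-0.001, 0.999, 0.045, 0.003]
contact_force: [-0.8, 0.8, -0.9]
finger_gap: 0.0352
grip_force: 0.0
5.196085506148289 [0.58821494 0.33167909 0.12477106]
n=8 tx=-0.0203 ty=0.0219 tz=-0.0007 yaw=0.65  end a=0.0
n=8 tx=-0.0131 ty=0.0277 tz=-0.0007 yaw=5.65  end a=-40.0
n=20 tx=-0.0140 ty=-0.0024 tz=-0.0003 yaw=-5.74  end a=120.0
```

```bash
python3 -m creep '[{"tx":-0.0203,"ty":0.0219,"tz":-0.0007,"yaw":0.65,"hand":0.6},{"tx":-0.0203,"ty":0.0219,"tz":-0.0007,"yaw":0.65,"hand":0.6},{"tx":-0.0203,"ty":0.0219,"tz":-0.0007,"yaw":0.65,"hand":0.6},{"tx":-0.0203,"ty":0.0219,"tz":-0.0007,"yaw":0.65,"hand":0.6},{"tx":-0.0203,"ty":0.0219,"tz":-0.0007,"yaw":0.65,"hand":0.6},{"tx":-0.0203,"ty":0.0219,"tz":-0.0007,"yaw":0.65,"hand":0.6},{"tx":-0.0203,"ty":0.0219,"tz":-0.0007,"yaw":0.65,"hand":0.6},{"tx":-0.0203,"ty":0.0219,"tz":-0.0007,"yaw":0.65,"hand":0.6},{"tx":0,"ty":0,"tz":0,"yaw":0,"hand":0.6},{"tx":0,"ty":0,"tz":0,"yaw":0,"hand":0.6}]'
python3 - <<'E'
from h import *
print(ang(),arm.sense()['position'])
c,im=snap('wrist','w10.png')
q=proj(c,[[.4349,.1487,.0095]])[0];print(q)
hsv=cv2.cvtColor(im,cv2.COLOR_RGB2HSV);m=((hsv[:,:,1]>90)&(hsv[:,:,0]<25)).astype(np.uint8)
n,l,s,ce=cv2.connectedComponentsWithStats(m)
for i in range(1,n):
    if s[i,4]>300: print(s[i],ce[i])
# fit roll: contour silhouette vs projected hull
from scipy.optimize import minimize
i=min((i for i in range(1,n) if s[i,4]>300),key=lambda i:np.linalg.norm(ce[i]-q))
cn=max(cv2.findContours((l==i).astype(np.uint8),cv2.RETR_EXTERNAL,cv2.CHAIN_APPROX_NONE)[0],key=len)
T=np.zeros(l.shape,np.uint8);cv2.fillPoly(T,[cv2.convexHull(cn)],1)
t=np.linspace(0,2*np.pi,60)
def f(p):
    P=[[p[0]+.025*np.cos(a),p[1]+.025*np.sin(a),z] for a in t for z in(0,.019)]
    M=np.zeros(l.shape,np.uint8);cv2.fillPoly(M,[(cv2.convexHull(proj(c,P).astype(np.float32))*16).astype(np.int32)],1,shift=4);return float((M^T).sum())
r=minimize(f,[.4349,.1487],method='Nelder-Mead',options={'initial_simplex':[[.4349,.1487],[.44,.1487],[.4349,.154]]});print(r.x,r.fun,T.sum())
go(*r.x,.014,0)
E
```

```text
time: 25.62
position: [0.4319, 0.1472, 0.1257]
tcp_rot: [-0.0, 1.0, -0.001, -0.001]
contact_force: [-0.1, -0.1, -0.3]
finger_gap: 0.0751
grip_force: 0.0
-0.0972164652443262 [0.43194265 0.14724925 0.12572308]
[286.47188411 209.63845361]
[    0     0   179   108 13668] [91.54045947 53.74648815]
[ 380    0  148   26 1958] [430.35240041   8.29162411]
[ 327   83   69   49 2349] [361.54278416 106.29842486]
[ 254  179   62   60 1678] [284.64839094 208.24135876]
[ 223  284   36   49 1376] [239.77398256 309.95276163]
[ 449  315   37   74 1326] [470.9147813  351.84766214]
[  92  316   37   72 1300] [106.59230769 352.25461538]
[ 208  402  352   18 2759] [436.50815513 414.00036245]
[0.43681577 0.14947022] 351.0 2972
n=4 tx=0.0010 ty=-0.0004 tz=0.0281 yaw=-0.01  end a=0.0
```

```bash
python3 -m creep '[{"tx":0.003,"ty":-0.001,"tz":0.03,"yaw":0,"hand":0.6},{"tx":0,"ty":0,"tz":0.03,"yaw":0,"hand":0.6},{"tx":0,"ty":0,"tz":0.027,"yaw":0,"hand":0.6},{"tx":0,"ty":0,"tz":0.018,"yaw":0,"hand":0.6},{"tx":0,"ty":0,"tz":0.007,"yaw":0,"hand":0.6},{"tx":0,"ty":0,"tz":0,"yaw":0,"hand":0.6},{"tx":0,"ty":0,"tz":0,"yaw":0,"hand":-1},{"tx":0,"ty":0,"tz":0,"yaw":0,"hand":-1},{"tx":0,"ty":0,"tz":0,"yaw":0,"hand":-1},{"tx":0,"ty":0,"tz":0,"yaw":0,"hand":-1}]' 12
python3 -m creep '[{"tx":0,"ty":0,"tz":0,"yaw":0,"hand":-1},{"tx":0,"ty":0,"tz":0,"yaw":0,"hand":-1},{"tx":0,"ty":0,"tz":0,"yaw":0,"hand":-1}]'
python3 -m creep '[{"tx":0,"ty":0,"tz":-0.006,"yaw":0,"hand":-1},{"tx":0,"ty":0,"tz":-0.02,"yaw":0,"hand":-1},{"tx":0,"ty":0,"tz":-0.03,"yaw":0,"hand":-1},{"tx":0,"ty":0,"tz":-0.04,"yaw":0,"hand":-1},{"tx":0,"ty":0,"tz":0,"yaw":0,"hand":-1},{"tx":0,"ty":0,"tz":0,"yaw":0,"hand":-1}]'
python3 -c "
from h import *
print(ang(),arm.sense()['position'])
for d in(0,-25,-40):go(.572,-.2992,.105,d)"
```

```text
time: 26.5
position: [0.4373, 0.149, 0.016]
tcp_rot: [-0.0, 1.0, -0.0, 0.001]
contact_force: [0.5, 0.4, 0.4]
finger_gap: 0.0518
grip_force: 0.1
time: 26.75
position: [0.4373, 0.149, 0.0159]
tcp_rot: [-0.0, 1.0, -0.0, 0.001]
contact_force: [-0.9, 1.3, 6.4]
finger_gap: 0.05
grip_force: 12.0
time: 27.25
position: [0.438, 0.149, 0.1133]
tcp_rot: [-0.0, 1.0, -0.0, 0.003]
contact_force: [0.4, 0.7, -1.3]
finger_gap: 0.0501
grip_force: 12.0
-0.001921831988171578 [0.43802156 0.14895653 0.11333556]
n=15 tx=0.0089 ty=0.0299 tz=0.0006 yaw=-0.00  end a=0.0
n=15 tx=0.0149 ty=0.0277 tz=0.0006 yaw=1.67  end a=-25.0
n=15 tx=0.0184 ty=0.0260 tz=0.0006 yaw=2.67  end a=-40.0
```

```bash
python3 -m creep '[{"tx":0.0089,"ty":0.0299,"tz":0,"yaw":0,"hand":-1},{"tx":0.0089,"ty":0.0299,"tz":0,"yaw":0,"hand":-1},{"tx":0.0089,"ty":0.0299,"tz":0,"yaw":0,"hand":-1},{"tx":0.0089,"ty":0.0299,"tz":0,"yaw":0,"hand":-1},{"tx":0.0089,"ty":0.0299,"tz":0,"yaw":0,"hand":-1},{"tx":0.0089,"ty":0.0299,"tz":0,"yaw":0,"hand":-1},{"tx":0.0089,"ty":0.0299,"tz":0,"yaw":0,"hand":-1},{"tx":0.0089,"ty":0.0299,"tz":0,"yaw":0,"hand":-1}]'
python3 -m creep '[{"tx":0.0089,"ty":0.0299,"tz":0,"yaw":0,"hand":-1},{"tx":0.0089,"ty":0.0299,"tz":0,"yaw":0,"hand":-1},{"tx":0.0089,"ty":0.0299,"tz":0,"yaw":0,"hand":-1},{"tx":0.0089,"ty":0.0299,"tz":0,"yaw":0,"hand":-1},{"tx":0.0089,"ty":0.0299,"tz":0,"yaw":0,"hand":-1},{"tx":0.0089,"ty":0.0299,"tz":0,"yaw":0,"hand":-1},{"tx":0.0089,"ty":0.0299,"tz":0,"yaw":0,"hand":-1},{"tx":0,"ty":0,"tz":0,"yaw":0,"hand":-1},{"tx":0,"ty":0,"tz":0,"yaw":0,"hand":-1}]'
python3 -m creep '[{"tx":0,"ty":0,"tz":0.02,"yaw":0,"hand":-1},{"tx":0,"ty":0,"tz":0.03,"yaw":0,"hand":-1},{"tx":0,"ty":0,"tz":0.023,"yaw":0,"hand":-1},{"tx":0,"ty":0,"tz":0.01,"yaw":0,"hand":-1},{"tx":0,"ty":0,"tz":0,"yaw":0,"hand":-1},{"tx":0,"ty":0,"tz":0,"yaw":0,"hand":-1},{"tx":0,"ty":0,"tz":0,"yaw":0,"hand":-1}]'
python3 -c "
from h import *
go(.572,-.2992,.0222,0)"
```

```text
time: 27.92
position: [0.5062, -0.0914, 0.1087]
tcp_rot: [-0.001, 1.0, -0.0, -0.002]
contact_force: [0.2, 0.7, -0.7]
finger_gap: 0.0504
grip_force: 12.0
time: 28.67
position: [0.5686, -0.3001, 0.1085]
tcp_rot: [-0.001, 1.0, -0.001, -0.001]
contact_force: [0.2, 0.7, -0.5]
finger_gap: 0.0502
grip_force: 12.0
time: 29.25
position: [0.5707, -0.2998, 0.0294]
tcp_rot: [0.001, 1.0, 0.0, 0.001]
contact_force: [-0.5, 0.6, -0.4]
finger_gap: 0.0501
grip_force: 12.0
n=1 tx=0.0013 ty=-0.0006 tz=0.0072 yaw=0.02  end a=0.0
```

```bash
python3 -m creep '[{"tx":0,"ty":0,"tz":0.004,"yaw":0,"hand":-1},{"tx":0,"ty":0,"tz":0.002,"yaw":0,"hand":-1},{"tx":0,"ty":0,"tz":0,"yaw":0,"hand":-1},{"tx":0,"ty":0,"tz":0,"yaw":0,"hand":-1},{"tx":0,"ty":0,"tz":0,"yaw":0,"hand":-1}]'
python3 -m creep '[{"tx":0,"ty":0,"tz":0,"yaw":0,"hand":0.4},{"tx":0,"ty":0,"tz":0,"yaw":0,"hand":0.4},{"tx":0,"ty":0,"tz":0,"yaw":0,"hand":0.4},{"tx":0,"ty":0,"tz":0,"yaw":0,"hand":0.4},{"tx":0,"ty":0,"tz":-0.01,"yaw":0,"hand":0.4},{"tx":0,"ty":0,"tz":-0.03,"yaw":0,"hand":0.4},{"tx":0,"ty":0,"tz":-0.035,"yaw":0,"hand":0.4},{"tx":0,"ty":0,"tz":-0.035,"yaw":0,"hand":0.4},{"tx":0,"ty":0,"tz":-0.035,"yaw":0,"hand":0.4}]'
python3 -m creep '[{"tx":-0.02,"ty":0.03,"tz":-0.01,"yaw":0,"hand":0.4},{"tx":-0.02,"ty":0.03,"tz":-0.01,"yaw":0,"hand":0.4},{"tx":-0.02,"ty":0.03,"tz":0,"yaw":0,"hand":0.4},{"tx":-0.02,"ty":0.03,"tz":0,"yaw":0,"hand":0.4},{"tx":-0.02,"ty":0.03,"tz":0,"yaw":0,"hand":0.4},{"tx":-0.02,"ty":0.03,"tz":0,"yaw":0,"hand":0.4},{"tx":-0.02,"ty":0.03,"tz":0,"yaw":0,"hand":0.4},{"tx":-0.02,"ty":0.03,"tz":0,"yaw":0,"hand":0.4},{"tx":0,"ty":0,"tz":0,"yaw":0,"hand":0.4},{"tx":0,"ty":0,"tz":0,"yaw":0,"hand":0.4}]'
python3 - <<'E'
from h import *
c,im=snap('top','t9.png');c2,im2=snap('side','s9.png')
a=cv2.resize(im[95:225,110:470,::-1],(800,289),interpolation=cv2.INTER_CUBIC)
b=cv2.resize(im2[110:370,170:370,::-1],(236,307),interpolation=cv2.INTER_CUBIC)
sq=cv2.resize(im2[280:360,175:255,::-1],(300,300),interpolation=cv2.INTER_CUBIC)
o=np.zeros((600,800,3),np.uint8);o[:289]=(255*(a/255.)**.7);o[290:597,:236]=b;o[290:590,240:540]=sq
lg=cv2.resize(im2[175:250,185:250,::-1],(250,290),interpolation=cv2.INTER_CUBIC);o[290:580,545:795]=lg
cv2.imwrite('pics/fin.png',o)
E
```

```text
time: 29.67
position: [0.5699, -0.2998, 0.0221]
tcp_rot: [0.0, 1.0, -0.0, 0.0]
contact_force: [-0.9, 1.1, 0.5]
finger_gap: 0.0499
grip_force: 12.0
time: 30.42
position: [0.5696, -0.2995, 0.1692]
tcp_rot: [0.0, 1.0, -0.0, 0.0]
contact_force: [0.7, -0.8, -0.4]
finger_gap: 0.066
grip_force: 0.0
time: 31.25
position: [0.4086, -0.541, 0.1875]
tcp_rot: [0.0, 1.0, -0.002, 0.0]
contact_force: [0.6, 0.3, -0.0]
finger_gap: 0.0657
grip_force: 0.0
```

View pics/fin.png

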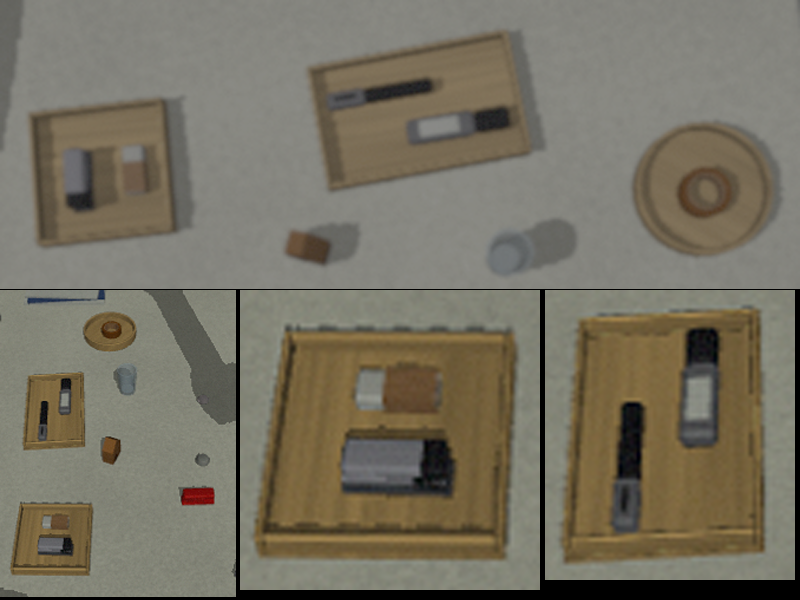

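The final picture shows everything in place: the marker (380,95) and highlighter (460,125) flat and apart, the stapler (78,178) upright beside the eraser (134,168), and the tape (707,191) centred in the dish. The house and glass are standing, and the arm is clear.

```bash
python3 -c "
from h import *
print(arm.job_done())"
```

```text
the job is handed in; nothing more can be done
None
```

The job is handed in: the final pictures show all five items flat in their trays, the stapler on its base, and the glass and house still standing; it took about 31 s of robot time, but no verdict was returned.

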